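# Put the kajal away and cover the jewellery bowl

## Robot

A 6-joint arm with a two-finger parallel gripper is mounted at the origin on the work surface. World frame = base frame: x ahead of the robot, y to its left, z up, the work surface at z = 0. Lengths are in m, angles in rad, forces in N, time in s.
With the tool pointing down it reaches from about 0.35 to 0.775 m from the base axis. Payload 7.3 kg.
Tool frame: the origin (TCP) lies at the very end of the fingers, on their centre line; the grasp point (between the pads) lies 19 mm behind it; z points along the fingers, y is the line along which they close (so a half turn about z gives the same grasp; the last joint's range is limited). The gripper opens to 92 mm and grips with 3 to 60 N. Pads are 19 mm wide; open, the fingers measure 130 mm over their backs; the gripper's body (75 mm by 190 mm) begins 47 mm behind the grasp point.
Start: joints at [1.171, 0.342, 1.524, -0, 1.275, -0.146], TCP at [0.132, 0.508, 0.227] pointing down, gripper open.
Joint ranges: [-2.53, 2.53], [-0.77, 2.02], [0.04, 2.7], [-1, 4.14], [0.28, 2.66], [-3.11, 3.11]. Speed limits (rad/s): [2.57, 2.57, 3.14, 3.14, 3.14, 3.14].

## Interface

Orientations are given as a unit quaternion [x, y, z, w].
In Python, from station import r gives the robot as it stands.
- The arm moves only by the tool send_rows, never from a script. Its argument "increments" is one flat list of numbers, 7 for each row, row after row: the shift along the world's x, y, z as a fraction of full scale, then the turn, a rotation vector about the world's x, y, z as a fraction of full scale, then the opening, from -1 (shut) to 1 (fully open). A call has 1 to 8 rows; each row is the pose to reach, as a shift and turn from the pose commanded when the call began, turning the shorter way round; what a row does not reach only later rows make up. Full scale, the value 1, is 0.1 m for a shift and 2 pi rad for a turn. A row lasts 1/10 s, in which the tool goes at most 50 mm and 8.59 degrees, less where a joint would pass 70% of its speed; a pose out of reach is approached as far as the arm can. A call with a number of a shift or a turn outside -1 to 1 is refused whole. A call with a gripper value outside its range is refused whole. The fingers move at their own pace and stop on an object; "squeeze" is the grip in N (left out, the last holds). Time passes only in rows, so rows that repeat a pose let the fingers close. It gives the time, the measured TCP pose, the force, the opening and the grip force at its end, in the units of the state.
- r.observe(): the state, without advancing time (a new reading comes with each control period).
- r.read_camera(name): name is "scene" or "top" or "wrist"; returns (picture, depth): 400x640x3 uint8, red, green, blue; 400x640 float32, m along the optical axis (not along the pixel's ray), 0 where there is no reading.
- r.camera_info(name): a dict with "mtx" (3x3 intrinsics, pixels), "eye" and "orientation" of the camera in the world. Camera axes: x right, y up, looking along -z (the intrinsics and any distortion apply to the point x, -y, -z); pixel columns grow to the right and rows downward; lengths in m; the calibration is good to about 2 mm. The wrist camera is an equidistant fisheye: a pixel r from the principal point sees the ray r / f radians off the axis. A picture is of the moment at which its call begins: read the wrist's pose just before it. camera_info takes no time and is no camera call; for the wrist camera it gives the pose at the moment of the call.
- r.job_done(): hands the job in; it is judged then, once.
The state is a dict: "t": time; "qpos": joint angles; "joint_velocities": joint speeds; "tau": joint torques, N m; "eef_pos": TCP position; "tool_rot": TCP orientation; "force": force on the tool from outside, world axes, zero at the start; "moment": the same for the moment, N m; "opening": finger opening in m; "gripper_force": force on a finger pad.
Only numpy, scipy, OpenCV 4.12 (cv2) and the standard library are available. Lean on these libraries where they do the work, as an engineer would, in place of code of your own. Each camera call takes 0.05 s, during which the arm holds its last target. There are 200 camera calls.

## Task

Lay the purple kajal case in the larger of the two steel jewellery bowls, then cover that bowl with the steel lid that fits it, so that the lid sits centred, fully down on the rim and level. Lower both things into place in the gripper rather than dropping them, keep the bowl standing about where it is, and leave the other things on the dressing table alone.

Things in the scene. Friction and masses are not known exactly. Their poses are not given: they have to be found in the camera images.
- big_bowl: larger stainless steel jewellery bowl: straight-sided, round, open, loose, about 0.7 kg; outside diameter 140 mm, inside diameter 132 mm, wall 4 mm, height 55 mm, inner floor 5 mm above its underside. Origin: centre of its underside; z up. It and the small bowl may swap sides.
- big_lid: larger steel lid, right way up, 0.28 kg: round plug below (124 mm across, tapering to 116, 8 mm deep), disc 144 mm across and 5 mm thick, upright round knob 24 mm across, 36 mm tall. Origin: centre of the plug's underside, z up; disc top at 13 mm, knob top at 49 mm. Seated, the plug is in the bowl, the disc on the rim, its origin 47 mm above the bowl's. It and the small lid may swap sides.
- kajal: purple plastic kajal (eyeliner) case lying on the table, 100 mm long along its x axis, 0.045 kg: body 64 mm long and 20 mm square towards -x, then a steel collar and a round twist cap 19 mm in diameter towards +x. Origin: middle of its underside, z up as it lies; best gripped across its y axis (20 mm), at the origin or a little towards -x.
- kajal_mid (a point): middle of the kajal case, 10 mm above the origin of kajal
- small_bowl: smaller steel bowl, outside diameter 96 mm, height 55 mm; origin: centre of its underside. To be left alone.
- small_lid: smaller steel lid of the same shape, disc 100 mm in diameter, 49 mm high with its knob; origin: centre of its underside. To be left alone.
- comb: black wide-tooth comb lying flat, 170 mm along its x axis, 46 mm wide, 7 mm thick; origin: centre of its underside. To be left alone.
- vase: white ceramic vase, 190 mm tall, 100 mm in diameter at most; origin: centre of its underside. To be left alone.
- cream_jar: white cream jar, 64 mm in diameter, 50 mm tall; origin: centre of its underside. To be left alone.
- perfume: amber glass perfume bottle, 30 mm by 60 mm, 77 mm tall with its brass cap; origin: centre of its underside. To be left alone.

How it is judged:
On the way, in this order (a step that is already met when the one before it is completed fails the run):
1. the kajal case, still held in the fingers, is lowered to the big bowl: within 60 mm of the bowl's centre, its middle no higher than 60 mm above the bowl's underside (horizontal distance between kajal_mid and big_bowl below 0.06 m and z of kajal_mid in the frame of big_bowl below 0.06 m and contact force between the fingers and kajal above 0.3 N), for 0.04 s.
2. the kajal case lies in the big bowl, released, before the big lid is brought over it (horizontal distance between kajal_mid and big_bowl below 0.045 m and z of kajal_mid in the frame of big_bowl between 0.005 and 0.032 m and contact force between the fingers and kajal below 0.1 N and linear speed of kajal below 0.05 m/s and horizontal distance between big_lid and big_bowl above 0.08 m), for 0.2 s.
3. the big lid, still held in the fingers, is lowered to the rim: within 10 mm of its seat in height and 9 mm of the bowl's centre (horizontal distance between big_lid and big_bowl below 0.009 m and z of big_lid in the frame of big_bowl between 0.04 and 0.057 m and contact force between the fingers and big_lid above 0.3 N), for 0.04 s.
At the end, for the whole second after the job is handed in: The kajal case lies in the big bowl; the big lid is seated on the bowl: within 7 mm of its centre, within 2.5 mm of its seated height (origin 47 mm above the bowl's) and level within 2 degrees; the bowl stands level on the table within 50 mm of where it was; lid and bowl at rest (horizontal distance between kajal_mid and big_bowl below 0.045 m and z of kajal_mid in the frame of big_bowl between 0.005 and 0.032 m and horizontal distance between big_lid and big_bowl below 0.007 m and z of big_lid in the frame of big_bowl between 0.0445 and 0.0495 m and angle between each of big_lid, big_bowl's own z axis and vertical below 0.035 rad and height (world z) of big_bowl below 0.004 m and linear speed of each of big_lid, big_bowl below 0.01 m/s and distance of big_bowl from where it was at the start of the episode below 0.05 m); the robot touches nothing.
It fails at once if the small bowl, small lid: one of them is moved more than 30 mm (distance of any of small_bowl, small_lid from where it was at the start of the episode above 0.03 m).
It fails at once if the comb, vase: one of them is moved more than 30 mm (distance of any of comb, vase from where it was at the start of the episode above 0.03 m).
It fails at once if the cream jar, perfume bottle: one of them is moved more than 30 mm (distance of any of cream_jar, perfume from where it was at the start of the episode above 0.03 m).
It fails at once if the big bowl is tipped by more than 12 degrees (angle between big_bowl's own z axis and vertical above 0.21 rad).
It also fails if it takes over 64 s, if anything falls off the work surface, if the arm or the gripper's body presses on something with over 40 N, if the wrist force passes 120 N, or if a joint passes its speed limit or range.

## Working session

There is one attempt and no reset: what is moved stays moved. The work goes in short steps, Python scripts to look and compute and a tool call to move; the robot and the scene stay as the last step left them, time stands still between calls to the robot, and variables do not carry over. Pictures are saved under pics/ and viewed, at most 10 in all, crops included, and the job is handed in when it is done.

Besides the shell and the picture viewer there is one more tool, called after "Request:" in YAML: its name, and indented under it one key for each argument. send_rows: Moves the arm, as the interface text tells. Its arguments: {"type":"object","properties":{"increments":{"type":"array","items":{"type":"number"}},"squeeze":{"type":"number"}},"required":["increments"]}

```bash
ls; mkdir -p pics; cat > h.py <<'E'
import numpy as np,cv2
from scipy.spatial.transform import Rotation as R
from station import r
def cloud(name):
    ci=r.camera_info(name); im,d=r.read_camera(name)
    K=np.array(ci["mtx"]); v,u=np.mgrid[0:400,0:640]
    p=np.stack([(u-K[0,2])/K[0,0]*d,-(v-K[1,2])/K[1,1]*d,-d],-1)
    w=p@R.from_quat(ci["orientation"]).as_matrix().T+np.array(ci["eye"])
    w[d==0]=np.nan
    return im,d,w
E
python3 - <<'E'
from h import *
print(r.observe())
for n in("top","scene"):
    im,d,w=cloud(n); cv2.imwrite(f"pics/{n}0.png",im[...,::-1]); np.savez(f"{n}0.npz",im=im,w=w)
    ci=r.camera_info(n); print(ci)
E
```

```text
pics
{'t': 0.0, 'qpos': array([ 1.17100817e+00,  3.42723170e-01,  1.52503993e+00, -4.68621905e-06,
        1.27540885e+00, -1.45990877e-01]), 'joint_velocities': array([-0.00071396,  0.00033481, -0.00023853,  0.00135696, -0.00165189,
       -0.00144503]), 'tau': array([ 5.67388270e-04, -4.31236911e+01, -2.44222695e+01,  7.18102790e-02,
        5.57763828e-02, -1.50990586e-04]), 'eef_pos': array([0.13162704, 0.50779593, 0.22603675]), 'tool_rot': array([ 1.26557618e-01,  9.91958944e-01, -7.61031027e-04, -2.10663673e-04]), 'force': array([-0.68131825, -0.27531192,  0.27995053]), 'moment': array([-0.03485812,  0.02324189,  0.02284737]), 'gripper_force': 0.0, 'opening': 0.09145467907201413}
{'mtx': array([[457.30769173,   0.        , 326.98675457],
       [  0.        , 457.30769173, 194.28288468],
       [  0.        ,   0.        ,   1.        ]]), 'eye': array([ 2.96664371e-01, -1.23383304e-03,  1.24405981e+00]), 'orientation': array([ 0.06295034, -0.06695794, -0.69942355,  0.70877401])}
{'mtx': array([[376.45040057,   0.        , 329.59710298],
       [  0.        , 376.45040057, 202.3098799 ],
       [  0.        ,   0.        ,   1.        ]]), 'eye': array([1.01289722, 0.21584783, 0.84737898]), 'orientation': array([0.15441956, 0.24372808, 0.79765971, 0.52961326])}
```

View pics/top0.png

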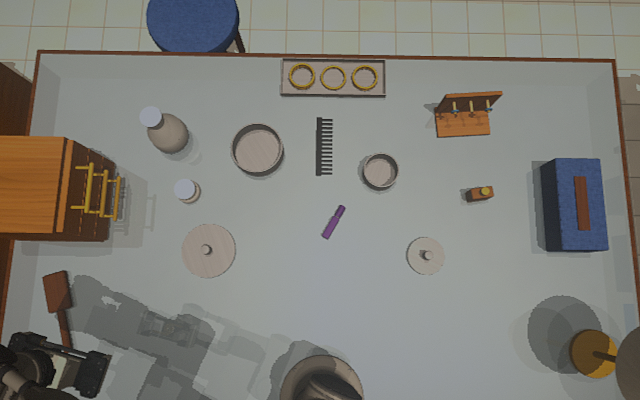

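View pics/scene0.png

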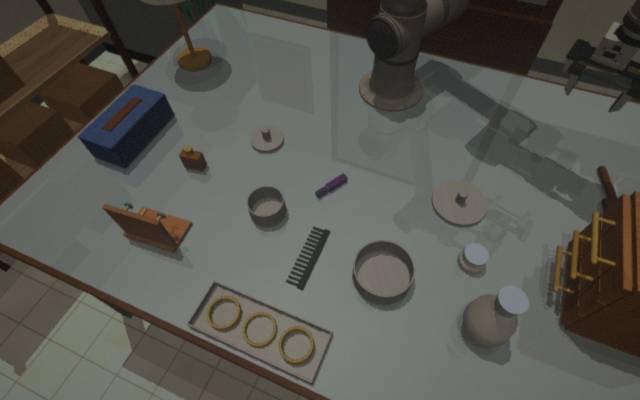

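The top view shows the big bowl at about (257,150), the big lid at (208,250), the kajal at (333,222) with its cap up and to the right, the cream jar at (187,190), the vase at (165,130) and the comb at (324,146). The scene view agrees.

```bash
python3 - <<'E'
from h import *
for n,bowl,lid,kaj in(("top",(257,150),(208,250),(333,222)),("scene",(384,272),(460,202),(332,186))):
    z=np.load(n+"0.npz"); im,w=z["im"],z["w"]
    v,u=np.mgrid[0:400,0:640]
    T=w[(w[...,2]<.02)&(np.hypot(u-kaj[0],v-kaj[1])<60)]
    print(n,"table z",np.nanmedian(T[:,2]))
    # bowl rim
    m=(np.hypot(u-bowl[0],v-bowl[1])<45)&(w[...,2]>.047)&(w[...,2]<.065)
    p=w[m][:,:2].astype(np.float32); print("bowl",len(p),cv2.minEnclosingCircle(p),np.median(w[m][:,2]))
    m=(np.hypot(u-lid[0],v-lid[1])<45)&(w[...,2]>.006)&(w[...,2]<.022)
    p=w[m][:,:2].astype(np.float32); print("lid",len(p),cv2.minEnclosingCircle(p),p.mean(0),np.median(w[m][:,2]))
    m=(np.hypot(u-lid[0],v-lid[1])<45)&(w[...,2]>.044)&(w[...,2]<.06)
    p=w[m][:,:2]; print("knob",len(p),p.mean(0),np.median(w[m][:,2]))
    h=cv2.cvtColor(im,cv2.COLOR_RGB2HSV)
    m=(np.hypot(u-kaj[0],v-kaj[1])<35)&(w[...,2]>.010)
    p=w[m][:,:2].astype(np.float32); rc=cv2.minAreaRect(p); print("kaj",len(p),rc,cv2.boxPoints(rc).tolist(),np.median(w[m][:,2]))
    # cream jar
    for nm,c,lo in (("jar",(187,190) if n=="top" else (474,257),.03),("vase",(160,125) if n=="top" else (500,315),.05),("comb",(324,146) if n=="top" else (308,257),.004)):
        m=(np.hypot(u-c[0],v-c[1])<32)&(w[...,2]>lo); p=w[m].astype(np.float32)
        print(nm,cv2.minAreaRect(p[:,:2]),p[:,2].max())
E
```

```text
top table z 0.0014423206539369016
bowl 306 ((0.644435465335846, 0.18739138543605804), 0.07035793364048004) 0.05480263625326587
lid 2293 ((0.37419942021369934, 0.3125914931297302), 0.12007986754179001) [0.36896172 0.30995074] 0.013788362646983021
knob 66 [0.36962176 0.30990296] 0.049292429831816253
kaj 268 ((0.4518137276172638, -0.02313806116580963), (0.09427975863218307, 0.12209469825029373), 9.59008502960205) [[0.3951622545719147, 0.02920272946357727], [0.41550299525260925, -0.09118568897247314], [0.5084651708602905, -0.07547885179519653], [0.48812445998191833, 0.04490956664085388]] 0.01998172140165899Traceback (most recent call last):
  File "<stdin>", line 20, in <module>
cv2.error: OpenCV(4.12.0) /io/opencv/modules/imgproc/src/convhull.cpp:143: error: (-215:Assertion failed) total >= 0 && (depth == CV_32F || depth == CV_32S) in function 'convexHull'
```

```bash
python3 - <<'E'
from h import *
def big(m):
    m=cv2.morphologyEx(m.astype(np.uint8),cv2.MORPH_OPEN,np.ones((2,2)))
    n,l,s,_=cv2.connectedComponentsWithStats(m); return l==1+np.argmax(s[1:,4])
for n,bowl,lid,kaj in(("top",(257,150),(208,250),(333,222)),("scene",(384,272),(460,202),(332,186))):
    z=np.load(n+"0.npz"); im,w=z["im"],z["w"]
    v,u=np.mgrid[0:400,0:640]
    m=(np.hypot(u-bowl[0],v-bowl[1])<45)&(w[...,2]>.047)&(w[...,2]<.065)
    p=w[m][:,:2].astype(np.float32); print(n,"bowl",len(p),cv2.minEnclosingCircle(p),np.median(w[m][:,2]))
    m=big((np.hypot(u-lid[0],v-lid[1])<40)&(w[...,2]>.007)&(w[...,2]<.022))
    p=w[m][:,:2].astype(np.float32); print("lid",len(p),cv2.minEnclosingCircle(p),np.median(w[m][:,2]))
    m=(np.hypot(u-lid[0],v-lid[1])<40)&(w[...,2]>.044)&(w[...,2]<.06)
    p=w[m][:,:2]; print("knob",len(p),p.mean(0))
    m=big((np.hypot(u-kaj[0],v-kaj[1])<35)&(w[...,2]>.010))
    p=w[m][:,:2].astype(np.float32); rc=cv2.minAreaRect(p); print("kaj",len(p),rc,np.round(cv2.boxPoints(rc),4).tolist(),p.mean(0))
    for nm,c,lo,rr in (("jar",(187,190) if n=="top" else (474,257),.03,20),("vase",(160,125) if n=="top" else (500,315),.05,32),("comb",(324,146) if n=="top" else (308,257),.004,32)):
        p=w[big((np.hypot(u-c[0],v-c[1])<rr)&(w[...,2]>lo))].astype(np.float32)
        print(nm,cv2.minAreaRect(np.ascontiguousarray(p[:,:2])),p[:,2].max())
E
```

```text
top bowl 306 ((0.644435465335846, 0.18739138543605804), 0.07035793364048004) 0.05480263625326587
lid 2184 ((0.36649686098098755, 0.30924737453460693), 0.07299785315990448) nan
knob 66 [0.36962176 0.30990296]
kaj 261 ((0.44854241609573364, -0.02752944827079773), (0.01738732121884823, 0.10039909183979034), 55.25337600708008) [[0.40230000019073486, -0.006099999882280827], [0.4848000109195709, -0.0632999986410141], [0.49470001459121704, -0.04899999871850014], [0.412200003862381, 0.008200000040233135]] [nan nan]
jar ((0.5309377908706665, 0.3729913830757141), (0.04529738053679466, 0.05171455442905426), 37.671470642089844) nan
vase ((0.6975542306900024, 0.4424067437648773), (0.13423490524291992, 0.07135249674320221), 46.00613784790039) nan
comb ((0.6899962425231934, 0.015481796115636826), (0.039323754608631134, 0.11426875740289688), 77.8336181640625) 0.0147775905
scene bowl 442 ((0.6473183631896973, 0.183177188038826), 0.07073745131492615) 0.05357167215744835
lid 1839 ((0.37075284123420715, 0.31115013360977173), 0.07669692486524582) nan
knob 56 [0.37237485 0.30563087]
kaj 246 ((0.4510148763656616, -0.026395920664072037), (0.012316219508647919, 0.10796990990638733), 60.09231948852539) [[0.4011000096797943, -0.004800000227987766], [0.49470001459121704, -0.05869999900460243], [0.5008999705314636, -0.04800000041723251], [0.4072999954223633, 0.005900000222027302]] [nan nan]
jar ((0.5166220664978027, 0.3757559359073639), (0.04083354398608208, 0.08661125600337982), 51.755191802978516) nan
vase ((0.6552609205245972, 0.46015575528144836), (0.08457323908805847, 0.18256500363349915), 34.118839263916016) nan
comb ((0.669697105884552, 0.009968841448426247), (0.03615151718258858, 0.16435129940509796), 88.23238372802734) nan
```

Request:
send_rows:
  increments: [0.18, -0.3, 0, 0, 0, -0.02, 1, 0.35, -0.59, 0, 0, 0, -0.04, 1, 0.53, -0.89, 0, 0, 0, -0.056, 1]

```text
t: 0.4
eef_pos: [0.1849, 0.418, 0.2262]
tool_rot: [0.3, 0.954, -0.0, -0.0]
force: [1.0, -0.4, 0.0]
opening: 0.0917
gripper_force: 0.0
```

Request:
send_rows:
  increments: [0.18, -0.3, 0, 0, 0, 0, 1, 0.35, -0.59, 0, 0, 0, 0, 1, 0.53, -0.89, 0, 0, 0, 0, 1]

```text
t: 0.7
eef_pos: [0.238, 0.3289, 0.2265]
tool_rot: [0.298, 0.955, -0.0, -0.0]
force: [1.4, -0.5, 1.5]
opening: 0.0918
gripper_force: 0.0
```

Request:
send_rows:
  increments: [0.18, -0.3, 0, 0, 0, 0, 1, 0.35, -0.59, 0, 0, 0, 0, 1, 0.53, -0.89, 0, 0, 0, 0, 1]

```text
t: 1.0
eef_pos: [0.291, 0.2399, 0.2266]
tool_rot: [0.298, 0.955, -0.0, -0.0]
force: [1.9, 0.3, 0.3]
opening: 0.0915
gripper_force: 0.0
```

Request:
send_rows:
  increments: [0.18, -0.3, 0, 0, 0, 0, 1, 0.35, -0.59, 0, 0, 0, 0, 1, 0.53, -0.89, 0, 0, 0, 0, 1]

```text
t: 1.3
eef_pos: [0.3441, 0.1509, 0.2266]
tool_rot: [0.298, 0.955, 0.0, -0.0]
force: [1.7, 0.4, 0.5]
opening: 0.0919
gripper_force: 0.0
```

Request:
send_rows:
  increments: [0.18, -0.3, 0, 0, 0, 0, 1, 0.35, -0.59, 0, 0, 0, 0, 1, 0.53, -0.89, 0, 0, 0, 0, 1]

```text
t: 1.6
eef_pos: [0.3971, 0.0619, 0.2266]
tool_rot: [0.298, 0.954, 0.0, -0.0]
force: [0.5, -0.1, -0.2]
opening: 0.092
gripper_force: 0.0
```

Request:
send_rows:
  increments: [0.18, -0.3, -0.2, 0, 0, 0, 1, 0.35, -0.59, -0.4, 0, 0, 0, 1, 0.53, -0.89, -0.6, 0, 0, 0, 1, 0.53, -0.89, -0.6, 0, 0, 0, 1, 0.53, -0.89, -0.6, 0, 0, 0, 1]

```text
t: 2.1
eef_pos: [0.4493, -0.026, 0.166]
tool_rot: [0.299, 0.954, 0.0, -0.001]
force: [0.2, 0.5, -0.2]
opening: 0.0918
gripper_force: 0.0
```

```bash
python3 - <<'E'
from h import *
o=r.observe(); ci=r.camera_info("wrist"); im,d=r.read_camera("wrist")
print(o["t"],o["eef_pos"],o["tool_rot"],o["qpos"],R.from_quat(o["tool_rot"]).as_matrix()[:,1]); print(ci)
cv2.imwrite("pics/w1.png",im[...,::-1]); np.savez("w1.npz",im=im,d=d)
E
```

```text
2.1 [ 0.44927839 -0.0260259   0.16603124] [ 2.99040069e-01  9.54239783e-01  7.24188546e-05 -1.21165586e-03] [-2.28689453e-01  2.72021600e-01  1.81033389e+00  3.73359788e-04
  1.06164284e+00 -1.19229464e+00] [ 5.70712036e-01  8.21150064e-01 -5.86457401e-04]
{'mtx': array([[309.70691629,   0.        , 317.24176196],
       [  0.        , 309.70691629, 196.40446729],
       [  0.        ,   0.        ,   1.        ]]), 'eye': array([0.39412751, 0.01195537, 0.32369593]), 'orientation': array([-0.11141017, -0.05809354,  0.45994318,  0.87901376])}
```

View pics/w1.png

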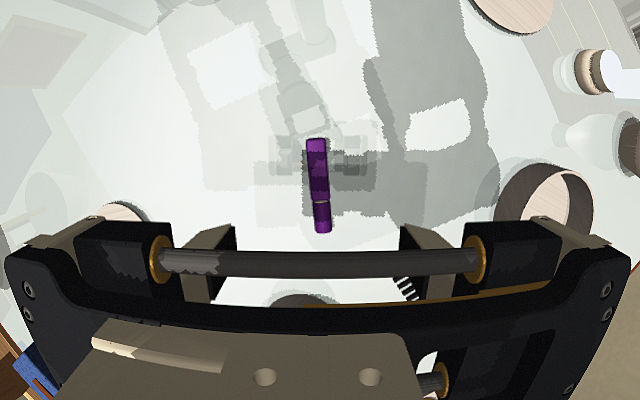

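The wrist view shows the kajal between the fingers, running from (316,138) to (322,233), with its cap at the lower end. The big bowl is at about (545,195) and the big lid is at the top, near (515,5).

```bash
cat >> h.py <<'E'
def ray(ci,uv,z):
    """wrist fisheye pixels -> points on plane z"""
    K=np.array(ci["mtx"]); a=(np.asarray(uv,float)-K[:2,2])/K[0,0]
    t=np.linalg.norm(a,axis=-1,keepdims=True); s=np.sin(t)/np.maximum(t,1e-9)
    c=np.concatenate([a[...,:1]*s,-a[...,1:]*s,-np.cos(t)],-1)
    w=c@R.from_quat(ci["orientation"]).as_matrix().T; e=np.array(ci["eye"])
    return e+w*((z-e[2])/w[...,2:])
E
python3 - <<'E'
from h import *
ci=r.camera_info("wrist"); im=np.load("w1.npz")["im"]
h=cv2.cvtColor(im,cv2.COLOR_RGB2HSV)
m=cv2.inRange(h,(125,60,20),(165,255,255)); m[:, :290]=0; m[:,345:]=0
m[:130]=0;m[240:]=0
m=cv2.morphologyEx(m,cv2.MORPH_CLOSE,np.ones((7,7)))
v,u=np.nonzero(m); print(len(u),u.min(),u.max(),v.min(),v.max())
for z in(.01,.02):
    p=ray(ci,np.stack([u,v],-1),z)[:,:2].astype(np.float32)
    rc=cv2.minAreaRect(p); b=cv2.boxPoints(rc); print(z,rc,np.round(b,4).tolist())
    _,s,vt=np.linalg.svd(p-p.mean(0),full_matrices=False); print(np.degrees(np.arctan2(vt[0,1],vt[0,0])))
E
```

```text
1743 306 331 138 232
0.01 ((0.4533596336841583, -0.026279620826244354), (0.020097536966204643, 0.10189104080200195), 60.25640869140625) [[0.4041000008583069, -0.009700000286102295], [0.4925999939441681, -0.06030000001192093], [0.5026000142097473, -0.04280000180006027], [0.4140999913215637, 0.007699999958276749]]
-29.299461
0.02 ((0.45146897435188293, -0.02504570409655571), (0.01945796050131321, 0.0986485555768013), 60.25639343261719) [[0.40380001068115234, -0.008999999612569809], [0.4894999861717224, -0.057999998331069946], [0.499099999666214, -0.041099999099969864], [0.41350001096725464, 0.007899999618530273]]
-29.299461
```

Request:
send_rows:
  increments: [-0.01, 0.03, -0.3, 0, 0, 0.014, 1, -0.01, 0.03, -0.6, 0, 0, 0.014, 1, -0.01, 0.03, -0.9, 0, 0, 0.014, 1, -0.01, 0.03, -1, 0, 0, 0.014, 1]

```text
t: 2.55
eef_pos: [0.4472, -0.0214, 0.0654]
tool_rot: [0.255, 0.967, 0.0, -0.002]
force: [-0.0, 0.5, 0.2]
opening: 0.0921
gripper_force: 0.0
```

Request:
send_rows:
  increments: [0, 0, -0.3, 0, 0, 0, 1, 0, 0, -0.5, 0, 0, 0, 1, 0, 0, -0.6, 0, 0, 0, 1, 0, 0, -0.62, 0, 0, 0, 1, 0, 0, -0.62, 0, 0, 0, 1]

```text
t: 3.05
eef_pos: [0.4494, -0.0227, 0.0055]
tool_rot: [0.256, 0.967, 0.0, 0.001]
force: [-1.2, 0.5, 0.4]
opening: 0.0917
gripper_force: 0.0
```

Request:
send_rows:
  increments: [0, 0, 0, 0, 0, 0, -1, 0, 0, 0, 0, 0, 0, -1, 0, 0, 0, 0, 0, 0, -1, 0, 0, 0, 0, 0, 0, -1, 0, 0, 0, 0, 0, 0, -1, 0, 0, 0, 0, 0, 0, -1, 0, 0, 0, 0, 0, 0, -1, 0, 0, 0, 0, 0, 0, -1]
  squeeze: 15

```text
t: 3.85
eef_pos: [0.4488, -0.0228, 0.0047]
tool_rot: [0.256, 0.967, 0.0, -0.0]
force: [0.4, 0.4, -0.3]
opening: 0.0321
gripper_force: 0.0
```

Request:
send_rows:
  increments: [0, 0, 0, 0, 0, 0, -1, 0, 0, 0, 0, 0, 0, -1, 0, 0, 0, 0, 0, 0, -1, 0, 0, 0, 0, 0, 0, -1]

```text
t: 4.25
eef_pos: [0.4488, -0.0228, 0.0047]
tool_rot: [0.256, 0.967, 0.0, -0.0]
force: [-1.1, -0.2, -0.2]
opening: 0.0199
gripper_force: 15.0
```

Request:
send_rows:
  increments: [0, 0, 0.2, 0, 0, 0, -1, 0, 0, 0.5, 0, 0, 0, -1, 0, 0, 0.8, 0, 0, 0, -1, 0, 0, 1, 0, 0, 0, -1]

```text
t: 4.65
eef_pos: [0.4492, -0.0229, 0.1065]
tool_rot: [0.256, 0.967, 0.0, 0.001]
force: [0.9, -0.4, -0.4]
opening: 0.0202
gripper_force: 15.0
```

Request:
send_rows:
  increments: [0, 0, 0.2, 0, 0, 0, -1, 0, 0, 0.4, 0, 0, 0, -1, 0, 0, 0.4, 0, 0, 0, -1]

```text
t: 4.95
eef_pos: [0.4502, -0.0231, 0.1469]
tool_rot: [0.256, 0.967, 0.0, 0.002]
force: [0.9, 0.3, -0.2]
opening: 0.02
gripper_force: 15.0
```

Request:
send_rows:
  increments: [0.22, 0.23, 0, 0, 0, 0, -1, 0.44, 0.46, 0, 0, 0, 0, -1, 0.65, 0.7, 0, 0, 0, 0, -1]

```text
t: 5.25
eef_pos: [0.5141, 0.0479, 0.1436]
tool_rot: [0.256, 0.967, -0.0, -0.001]
force: [-0.3, -0.2, -1.2]
opening: 0.0197
gripper_force: 15.0
```

Request:
send_rows:
  increments: [0.22, 0.23, 0, 0, 0, 0, -1, 0.44, 0.46, 0, 0, 0, 0, -1, 0.65, 0.7, 0, 0, 0, 0, -1]

```text
t: 5.55
eef_pos: [0.5791, 0.1182, 0.1431]
tool_rot: [0.256, 0.967, -0.0, -0.001]
force: [0.4, -0.7, 0.2]
opening: 0.0201
gripper_force: 15.0
```

Request:
send_rows:
  increments: [0.2, 0.23, 0, 0, 0, 0, -1, 0.4, 0.46, 0, 0, 0, 0, -1, 0.6, 0.7, 0, 0, 0, 0, -1, 0.6, 0.7, 0, 0, 0, 0, -1, 0.6, 0.7, 0, 0, 0, 0, -1, 0.6, 0.7, 0, 0, 0, 0, -1]

```text
t: 6.15
eef_pos: [0.6379, 0.1864, 0.1437]
tool_rot: [0.256, 0.967, -0.001, -0.001]
force: [0.1, -0.6, -0.2]
opening: 0.02
gripper_force: 15.0
```

```bash
cat >> h.py <<'E'
def wcloud():
    ci=r.camera_info("wrist"); im,d=r.read_camera("wrist")
    K=np.array(ci["mtx"]); v,u=np.mgrid[0:400,0:640]
    a=np.stack([u-K[0,2],v-K[1,2]],-1)/K[0,0]; t=np.linalg.norm(a,axis=-1)
    k=np.tan(t)/np.maximum(t,1e-9)*d
    p=np.stack([a[...,0]*k,-a[...,1]*k,-d],-1)
    w=p@R.from_quat(ci["orientation"]).as_matrix().T+np.array(ci["eye"]); w[d==0]=np.nan
    return im,d,w
E
python3 - <<'E'
from h import *
im,d,w=wcloud(); cv2.imwrite("pics/w2.png",im[...,::-1]); np.savez("w2.npz",im=im,w=w)
o=r.observe(); print(o["eef_pos"],o["gripper_force"])
m=(np.hypot(w[...,0]-.645,w[...,1]-.185)<.09)&(abs(w[...,2]-.055)<.006)
p=w[m][:,:2].astype(np.float32); print(len(p),cv2.minEnclosingCircle(p))
q=p.astype(float); A=np.c_[2*q,np.ones(len(q))]; s=np.linalg.lstsq(A,(q**2).sum(1),rcond=None)[0]; print("fit",s[:2],np.sqrt(s[2]+s[0]**2+s[1]**2))
m[:]=m; x=im.copy(); x[m]=(255,0,0); cv2.imwrite("pics/w2.png",x[...,::-1])
E
```

```text
[0.63808234 0.1862756  0.14418779] 14.999895840883255
1481 ((0.6458188891410828, 0.18608342111110687), 0.06988885253667831)
fit [0.6456015  0.18600904] 0.0670114291861216
```

View pics/w2.png

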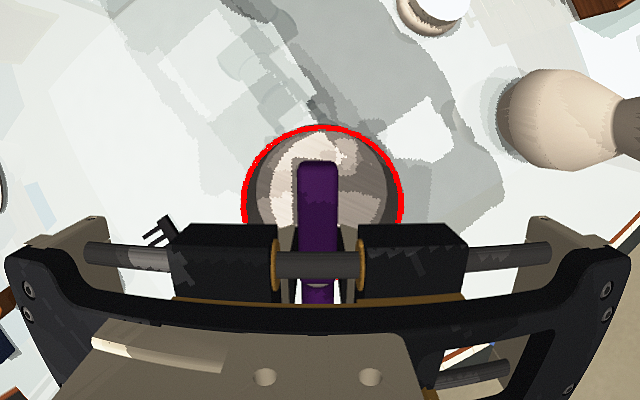

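The red rim fit puts the bowl centre at about (0.646, 0.186), and the kajal is held along the pixel column at 318. Next I lower it with a small correction.

Request:
send_rows:
  increments: [0.05, 0.02, -0.2, 0, 0, 0, -1, 0.05, 0.02, -0.4, 0, 0, 0, -1, 0.05, 0.02, -0.6, 0, 0, 0, -1, 0.05, 0.02, -0.8, 0, 0, 0, -1, 0.05, 0.02, -0.9, 0, 0, 0, -1, 0.05, 0.02, -1, 0, 0, 0, -1]

```text
t: 6.8
eef_pos: [0.6437, 0.1886, 0.0446]
tool_rot: [0.256, 0.967, 0.0, 0.0]
force: [-0.1, -0.1, 0.2]
opening: 0.0196
gripper_force: 15.0
```

Request:
send_rows:
  increments: [0, 0, -0.1, 0, 0, 0, -1, 0, 0, -0.18, 0, 0, 0, -1, 0, 0, -0.24, 0, 0, 0, -1, 0, 0, -0.3, 0, 0, 0, -1, 0, 0, -0.32, 0, 0, 0, -1, 0, 0, -0.33, 0, 0, 0, -1, 0, 0, -0.33, 0, 0, 0, -1]

```text
t: 7.5
eef_pos: [0.6439, 0.1892, 0.0119]
tool_rot: [0.256, 0.967, 0.0, 0.0]
force: [-0.1, -0.3, -0.6]
opening: 0.0201
gripper_force: 15.0
```

Request:
send_rows:
  increments: [0, 0, -0.01, 0, 0, 0, -1, 0, 0, -0.02, 0, 0, 0, -1, 0, 0, -0.02, 0, 0, 0, -1]

```text
t: 7.8
eef_pos: [0.6438, 0.1892, 0.0098]
tool_rot: [0.256, 0.967, 0.0, 0.0]
force: [0.4, 0.4, 0.8]
opening: 0.02
gripper_force: 15.0
```

Request:
send_rows:
  increments: [0, 0, 0, 0, 0, 0, -0.13, 0, 0, 0, 0, 0, 0, -0.13, 0, 0, 0, 0, 0, 0, -0.13, 0, 0, 0, 0, 0, 0, -0.13, 0, 0, 0, 0, 0, 0, -0.13]

```text
t: 8.3
eef_pos: [0.6438, 0.1892, 0.0098]
tool_rot: [0.256, 0.967, 0.0, 0.0]
force: [0.1, -0.3, 0.8]
opening: 0.0396
gripper_force: 0.0
```

Request:
send_rows:
  increments: [0, 0, 0.2, 0, 0, 0, -0.13, 0, 0, 0.4, 0, 0, 0, -0.13, 0, 0, 0.7, 0, 0, 0, -0.13, 0, 0, 1, 0, 0, 0, -0.13]

```text
t: 8.7
eef_pos: [0.6435, 0.1891, 0.1104]
tool_rot: [0.256, 0.967, -0.0, -0.0]
force: [0.5, -0.3, 0.3]
opening: 0.0401
gripper_force: 0.0
```

Request:
send_rows:
  increments: [-0.3, 0.13, 0.2, 0, 0, 0, 1, -0.6, 0.27, 0.4, 0, 0, 0, 1, -0.9, 0.4, 0.5, 0, 0, 0, 1]

```text
t: 9.0
eef_pos: [0.5535, 0.2297, 0.1617]
tool_rot: [0.256, 0.967, 0.001, 0.001]
force: [-0.2, 0.9, 0.1]
opening: 0.0597
gripper_force: 0.0
```

Request:
send_rows:
  increments: [-0.3, 0.13, 0, 0, 0, 0, 1, -0.6, 0.27, 0, 0, 0, 0, 1, -0.9, 0.4, 0, 0, 0, 0, 1]

```text
t: 9.3
eef_pos: [0.4626, 0.2697, 0.1601]
tool_rot: [0.256, 0.967, 0.0, 0.0]
force: [0.0, 0.7, 0.3]
opening: 0.0834
gripper_force: 0.0
```

Request:
send_rows:
  increments: [-0.3, 0.13, 0, 0, 0, 0, 1, -0.6, 0.27, 0, 0, 0, 0, 1, -0.94, 0.4, 0, 0, 0, 0, 1, -0.94, 0.4, 0, 0, 0, 0, 1, -0.94, 0.4, 0, 0, 0, 0, 1]

```text
t: 9.8
eef_pos: [0.3697, 0.3096, 0.1602]
tool_rot: [0.255, 0.967, 0.0, 0.001]
force: [-0.3, -0.0, 0.1]
opening: 0.0915
gripper_force: 0.0
```

```bash
python3 - <<'E'
from h import *
o=r.observe(); print(o["t"],o["eef_pos"],o["opening"])
im,d,w=wcloud(); cv2.imwrite("pics/w3.png",im[...,::-1])
c=np.array([.3695,.3095]); dd=np.hypot(*(w[...,:2]-c).transpose(2,0,1))
for nm,z,rad in(("knob",.049,.03),("disc",.013,.085)):
    m=(dd<rad)&(abs(w[...,2]-z)<.004); p=w[m][:,:2].astype(np.float32); print(nm,len(p),cv2.minEnclosingCircle(p),p.mean(0),np.median(w[m][:,2]))
im,d,w=cloud("top"); cv2.imwrite("pics/t3.png",im[100:300,150:400,::-1])
v,u=np.mgrid[0:400,0:640]
m=(np.hypot(u-257,v-150)<45)&(w[...,2]>.047)&(w[...,2]<.065); print(cv2.minEnclosingCircle(w[m][:,:2].astype(np.float32)))
h=cv2.cvtColor(im,cv2.COLOR_RGB2HSV); m=(cv2.inRange(h,(125,60,20),(165,255,255))>0)&(np.hypot(u-257,v-150)<30)
print(m.sum(),np.nanmedian(w[m],0), np.nanmax(w[m][:,2]))
E
```

```text
9.8 [0.36972169 0.30957418 0.16017265] 0.0915359798236386
knob 505 ((0.37003156542778015, 0.3091065287590027), 0.012045470997691154) [0.36976698 0.30954763] 0.04829481523949658
disc 14231 ((0.3704892694950104, 0.30880823731422424), 0.07248818129301071) [0.36756256 0.3105489 ] 0.012516149384990571
((0.6450560092926025, 0.18735624849796295), 0.07071315497159958)
216 [0.64193544 0.18805579 0.02486202] 0.032811229140103704
```

View pics/w3.png

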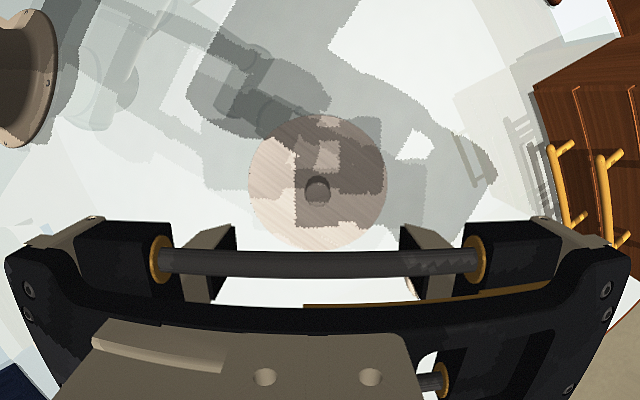

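View pics/t3.png

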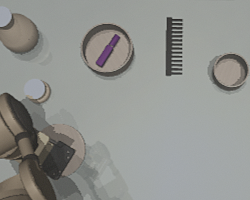

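The wrist view shows the lid's knob at (317,187), midway between the fingers. The top crop shows the kajal lying in the big bowl near the crop's (108,50).

Request:
send_rows:
  increments: [0, 0, -0.3, 0, 0, 0, 1, 0, 0, -0.6, 0, 0, 0, 1, 0, 0, -0.8, 0, 0, 0, 1, 0, 0, -1, 0, 0, 0, 1]

```text
t: 10.3
eef_pos: [0.3709, 0.3086, 0.0585]
tool_rot: [0.257, 0.966, -0.0, -0.0]
force: [0.1, 0.2, -0.6]
opening: 0.0917
gripper_force: 0.0
```

Request:
send_rows:
  increments: [0, 0, -0.15, 0, 0, 0, 1, 0, 0, -0.3, 0, 0, 0, 1, 0, 0, -0.4, 0, 0, 0, 1, 0, 0, -0.42, 0, 0, 0, 1, 0, 0, -0.42, 0, 0, 0, -1, 0, 0, -0.42, 0, 0, 0, -1, 0, 0, -0.42, 0, 0, 0, -1, 0, 0, -0.42, 0, 0, 0, -1]

```text
t: 11.1
eef_pos: [0.3701, 0.3094, 0.0183]
tool_rot: [0.256, 0.967, 0.0, 0.0]
force: [0.4, 0.3, 0.3]
opening: 0.0644
gripper_force: 0.0
```

Request:
send_rows:
  increments: [0, 0, 0, 0, 0, 0, -1, 0, 0, 0, 0, 0, 0, -1, 0, 0, 0, 0, 0, 0, -1, 0, 0, 0, 0, 0, 0, -1, 0, 0, 0, 0, 0, 0, -1, 0, 0, 0, 0, 0, 0, -1, 0, 0, 0, 0, 0, 0, -1, 0, 0, 0, 0, 0, 0, -1]
  squeeze: 40

```text
t: 11.9
eef_pos: [0.3698, 0.3092, 0.0177]
tool_rot: [0.256, 0.967, 0.0, 0.0]
force: [0.0, 1.1, 0.1]
opening: 0.0232
gripper_force: 40.0
```

Request:
send_rows:
  increments: [0, 0, 0.1, 0, 0, 0, -1, 0, 0, 0.3, 0, 0, 0, -1, 0, 0, 0.6, 0, 0, 0, -1, 0, 0, 0.8, 0, 0, 0, -1, 0, 0, 1, 0, 0, 0, -1]

```text
t: 12.4
eef_pos: [0.3696, 0.3091, 0.1192]
tool_rot: [0.256, 0.967, 0.0, 0.0]
force: [0.5, 0.0, -2.4]
opening: 0.0233
gripper_force: 40.0
```

Request:
send_rows:
  increments: [0.2, -0.1, 0.1, 0, 0, 0, -1, 0.4, -0.2, 0.2, 0, 0, 0, -1, 0.65, -0.3, 0.2, 0, 0, 0, -1, 0.9, -0.4, 0.2, 0, 0, 0, -1]

```text
t: 12.8
eef_pos: [0.4604, 0.2687, 0.1387]
tool_rot: [0.256, 0.967, 0.0, 0.0]
force: [-0.2, -0.5, -2.5]
opening: 0.0232
gripper_force: 40.0
```

Request:
send_rows:
  increments: [0.3, -0.13, 0, 0, 0, 0, -1, 0.6, -0.27, 0, 0, 0, 0, -1, 0.9, -0.4, 0, 0, 0, 0, -1]

```text
t: 13.1
eef_pos: [0.5505, 0.2284, 0.1381]
tool_rot: [0.256, 0.967, -0.0, -0.0]
force: [0.1, 0.9, -1.9]
opening: 0.0232
gripper_force: 40.0
```

Request:
send_rows:
  increments: [0.3, -0.13, 0, 0, 0, 0, -1, 0.6, -0.27, 0, 0, 0, 0, -1, 0.8, -0.36, 0, 0, 0, 0, -1, 0.96, -0.43, 0, 0, 0, 0, -1, 0.96, -0.43, 0, 0, 0, 0, -1, 0.96, -0.43, 0, 0, 0, 0, -1, 0.96, -0.43, 0, 0, 0, 0, -1]

```text
t: 13.8
eef_pos: [0.6447, 0.1867, 0.1378]
tool_rot: [0.256, 0.967, -0.0, -0.001]
force: [-0.2, 0.7, -3.2]
opening: 0.0229
gripper_force: 40.0
```

```bash
python3 - <<'E'
from h import *
o=r.observe(); print(o["t"],o["eef_pos"],o["opening"],o["gripper_force"],o["force"])
im,d,w=wcloud(); cv2.imwrite("pics/w4.png",im[...,::-1])
def fit(p):
    q=p[:,:2].astype(float); A=np.c_[2*q,np.ones(len(q))]; s=np.linalg.lstsq(A,(q**2).sum(1),rcond=None)[0]; return s[:2],np.sqrt(s[2]+s[0]**2+s[1]**2)
dd=np.hypot(w[...,0]-.6458,w[...,1]-.186)
m=(dd<.08)&(abs(w[...,2]-.055)<.005); print("rim",m.sum(),fit(w[m]))
zt=o["eef_pos"][2]-.0047
m=(dd<.085)&(abs(w[...,2]-zt)<.015)
p=w[m]; print("disc",len(p),cv2.minEnclosingCircle(p[:,:2].astype(np.float32)))
A=np.c_[p[:,:2]-[.6458,.186],np.ones(len(p))]; print("plane",np.linalg.lstsq(A,p[:,2],rcond=None)[0])
m=(dd<.03)&(abs(w[...,2]-zt-.036)<.005); print("knob",m.sum(),w[m].mean(0))
E
```

```text
13.8 [0.64471748 0.18671284 0.13775459] 0.022941811236155442 39.99958634376526 [-0.18995551  0.67917694 -3.20059049]
rim 0 (array([0., 0.]), np.float64(0.0))
disc 22913 ((0.6355940699577332, 0.19111427664756775), 0.07084328681230545)
plane [ 0.01092274 -0.0060307   0.13323477]
knob 783 [0.64282896 0.18750567 0.16783163]
```

View pics/w4.png

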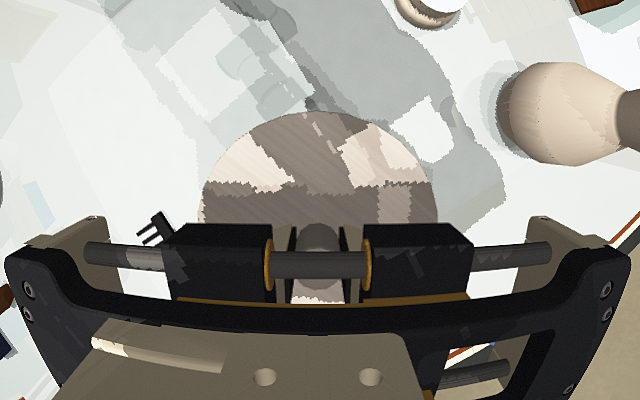

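The lid is held level over the bowl with the disc centred near column 320, and the bowl is hidden below it. Next I lower it to just above the rim and check from the side.

Request:
send_rows:
  increments: [0.01, -0.01, -0.15, 0, 0, 0, -1, 0.01, -0.01, -0.3, 0, 0, 0, -1, 0.01, -0.01, -0.45, 0, 0, 0, -1, 0.01, -0.01, -0.55, 0, 0, 0, -1, 0.01, -0.01, -0.6, 0, 0, 0, -1, 0.01, -0.01, -0.6, 0, 0, 0, -1]

```text
t: 14.45
eef_pos: [0.6463, 0.1852, 0.0768]
tool_rot: [0.256, 0.967, -0.0, -0.001]
force: [-0.3, 0.1, -1.9]
opening: 0.0232
gripper_force: 40.0
```

```bash
python3 - <<'E'
from h import *
from scipy.optimize import least_squares
o=r.observe(); print(o["t"],o["eef_pos"],o["force"])
im,d,w=cloud("scene"); cv2.imwrite("pics/s5.png",cv2.resize(im[170:330,280:500,::-1],None,fx=3,fy=3))
im,d,w=wcloud()
zt=o["eef_pos"][2]-.0047
dd=np.hypot(w[...,0]-.6457,w[...,1]-.186)
m=((dd<.085)&(abs(w[...,2]-zt)<.006)).astype(np.uint8)
c=max(cv2.findContours(m,cv2.RETR_EXTERNAL,cv2.CHAIN_APPROX_NONE)[0],key=cv2.contourArea)[:,0]
c=c[(c[:,1]<200)]; p=w[c[:,1],c[:,0]][:,:2]; p=p[np.isfinite(p).all(1)]
s=least_squares(lambda x:np.hypot(*(p-x).T)-.072,[.6457,.186],loss="soft_l1",f_scale=.001); print("lid",len(p),s.x,np.std(s.fun),zt)
E
```

```text
14.45 [0.64626016 0.1852359  0.07678288] [-0.33447705  0.13932865 -1.89840148]
lid 296 [0.64777464 0.18430051] 0.00035933908118288325 0.07208288313036237
```

View pics/s5.png

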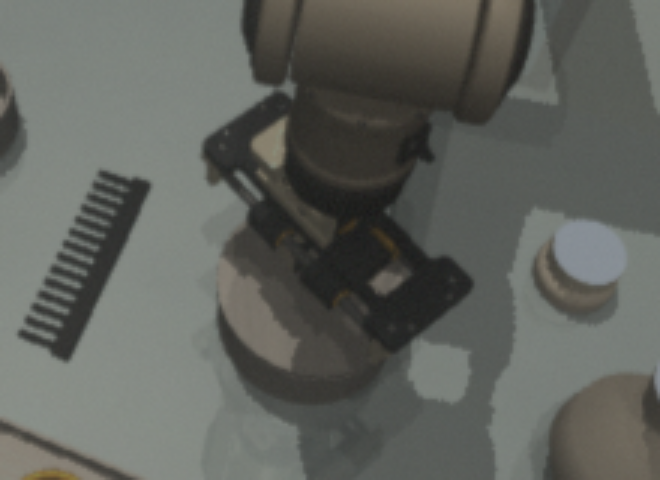

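The scene crop shows the lid just above the bowl, looking concentric with it. I shift it 1 mm and lower slowly.

Request:
send_rows:
  increments: [-0.012, 0.012, 0, 0, 0, 0, -1, -0.012, 0.012, -0.02, 0, 0, 0, -1, -0.012, 0.012, -0.04, 0, 0, 0, -1, -0.012, 0.012, -0.06, 0, 0, 0, -1, -0.012, 0.012, -0.08, 0, 0, 0, -1, -0.012, 0.012, -0.1, 0, 0, 0, -1, -0.012, 0.012, -0.1, 0, 0, 0, -1]

```text
t: 15.25
eef_pos: [0.6454, 0.1863, 0.0672]
tool_rot: [0.256, 0.967, -0.0, -0.0]
force: [-0.0, 0.2, -3.3]
opening: 0.0238
gripper_force: 40.0
```

Request:
send_rows:
  increments: [0, 0, -0.01, 0, 0, 0, -1, 0, 0, -0.02, 0, 0, 0, -1, 0, 0, -0.02, 0, 0, 0, -1]

```text
t: 15.55
eef_pos: [0.6455, 0.1864, 0.0656]
tool_rot: [0.256, 0.967, 0.0, -0.0]
force: [-0.5, -0.4, -2.3]
opening: 0.0235
gripper_force: 40.0
```

Request:
send_rows:
  increments: [0, 0, -0.005, 0, 0, 0, -1, 0, 0, -0.01, 0, 0, 0, -1, 0, 0, -0.012, 0, 0, 0, -1, 0, 0, -0.012, 0, 0, 0, -1]

```text
t: 15.95
eef_pos: [0.6457, 0.1864, 0.0648]
tool_rot: [0.256, 0.967, 0.0, 0.0]
force: [-0.5, 0.2, -0.2]
opening: 0.0232
gripper_force: 40.0
```

Request:
send_rows:
  increments: [0, 0, -0.006, 0, 0, 0, -1, 0, 0, -0.006, 0, 0, 0, -1]

```text
t: 16.15
eef_pos: [0.6457, 0.1864, 0.0647]
tool_rot: [0.256, 0.967, 0.0, 0.0]
force: [-3.6, -0.4, 5.6]
opening: 0.0236
gripper_force: 40.0
```

Request:
send_rows:
  increments: [0, 0, 0, 0, 0, 0, 0.1, 0, 0, 0, 0, 0, 0, 0.1, 0, 0, 0, 0, 0, 0, 0.1, 0, 0, 0, 0, 0, 0, 0.1, 0, 0, 0, 0, 0, 0, 0.1]

```text
t: 16.65
eef_pos: [0.6456, 0.1864, 0.0638]
tool_rot: [0.256, 0.967, 0.0, -0.0]
force: [-0.2, 0.3, 0.5]
opening: 0.0497
gripper_force: 0.0
```

Request:
send_rows:
  increments: [0, 0, 0.15, 0, 0, 0, 0.1, 0, 0, 0.3, 0, 0, 0, 0.1, 0, 0, 0.6, 0, 0, 0, 0.1, 0, 0, 0.9, 0, 0, 0, 0.1]

```text
t: 17.05
eef_pos: [0.6457, 0.1864, 0.1564]
tool_rot: [0.256, 0.967, 0.0, 0.0]
force: [-0.0, -0.7, -0.6]
opening: 0.0504
gripper_force: 0.0
```

Request:
send_rows:
  increments: [-0.4, 0.1, 0.1, 0, 0, 0, 0.1, -0.7, 0.1, 0.2, 0, 0, 0, 0.1, -1, 0.1, 0.2, 0, 0, 0, 0.1]

```text
t: 17.35
eef_pos: [0.5456, 0.1969, 0.1774]
tool_rot: [0.256, 0.967, 0.001, 0.002]
force: [0.2, 0.1, -0.7]
opening: 0.0503
gripper_force: 0.0
```

Request:
send_rows:
  increments: [-0.4, 0.1, 0, 0, 0, 0, 0.1, -0.7, 0.1, 0, 0, 0, 0, 0.1, -1, 0.1, 0, 0, 0, 0, 0.1, -1, 0.1, 0, 0, 0, 0, 0.1, -1, 0.1, 0, 0, 0, 0, 0.1]

```text
t: 17.85
eef_pos: [0.4464, 0.2067, 0.1758]
tool_rot: [0.256, 0.967, 0.001, 0.002]
force: [0.8, -0.5, 1.0]
opening: 0.0505
gripper_force: 0.0
```

```bash
python3 - <<'E'
from h import *
o=r.observe(); print(o["t"],o["eef_pos"],o["opening"],o["force"])
for n,c in(("top",(257,150)),("scene",(384,272))):
    im,d,w=cloud(n); 
    if n=="scene": cv2.imwrite("pics/s6.png",cv2.resize(im[170:330,280:500,::-1],None,fx=3,fy=3))
    dd=np.hypot(w[...,0]-.6457,w[...,1]-.186)
    m=(dd<.085)&(abs(w[...,2]-.060)<.007); p=w[m]
    A=np.c_[p[:,:2]-[.6457,.186],np.ones(len(p))]; print(n,len(p),"plane",np.linalg.lstsq(A,p[:,2],rcond=None)[0],cv2.minEnclosingCircle(p[:,:2].astype(np.float32)))
    m=(dd<.03)&(abs(w[...,2]-.096)<.006); print("knob",m.sum(),w[m].mean(0))
E
```

```text
17.85 [0.44642468 0.20674624 0.17575501] 0.05045651540359522 [ 0.81838301 -0.47362122  1.03275365]
top 2058 plane [0.00142481 0.00045578 0.06088646] ((0.6441996693611145, 0.1875535547733307), 0.0727783814072609)
knob 63 [0.6435256  0.18709608 0.09592139]
scene 2836 plane [ 0.00011627 -0.00127402  0.05941666] ((0.6466448903083801, 0.18306434154510498), 0.07248986512422562)
knob 92 [0.64844787 0.18325106 0.09483553]
```

View pics/s6.png

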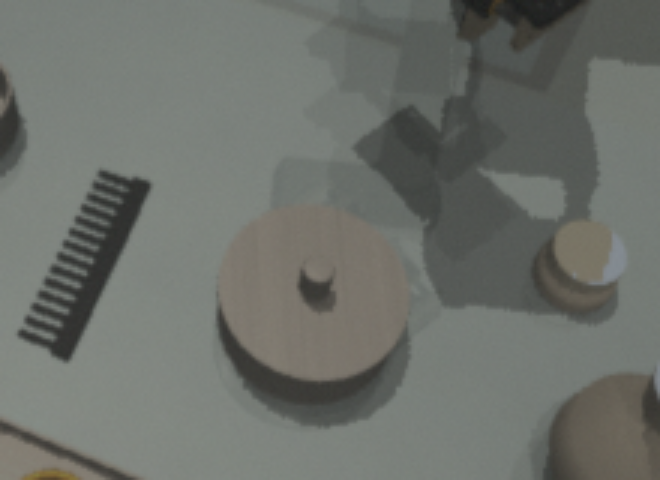

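The lid, with its knob at (317,272) in the crop, sits level and centred. The disc top measures 60 mm up, which is the seated height, its tilt is under 0.1°, and its centre is within 1 mm of the bowl's in each camera.

```bash
python3 -c "
from station import r
print(r.job_done())"
```

```text
the job is handed in; nothing more can be done
None
```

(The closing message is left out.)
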